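Push the blue filter tube into the water filter's push-fit port

TASK

Take the filter tube with the blue top end out of the wooden rack and push it upright into the push-fit port of the white countertop water filter, past the stiff seal until it bottoms (the black ring mark then sits at the port's lip), and let go of it. Leave the orange and the green tube standing in the rack.

Things in the scene. Friction and masses are not known exactly. Their poses are not given: they have to be found in the camera images.
- blue_tube: the tube to fit: rigid white filter tube with a blue top end, upright in a well of the dark wooden rack. 100 mm long, 24 mm diameter, about 60 g; its lower end tapers to 14 mm diameter over 7 mm; a black ring mark 45 to 48 mm above the lower end. Passing the port's seal takes a push of about 10 N, then up to 6 N of drag until it stops hard. Origin: centre of the lower end; z runs up its axis.
- orange_tube: white tube with an orange top end, same size and origin as the blue tube; leave it in the rack. The rack is a fixed dark wooden block 60 x 200 x 30 mm with three wells in a row, 65 mm apart and 22 mm deep; which tube stands in which well varies.
- green_tube: white tube with a green top end, same size and origin as the blue tube; leave it in the rack. The rack is a fixed dark wooden block 60 x 200 x 30 mm with three wells in a row, 65 mm apart and 22 mm deep; which tube stands in which well varies. Wall cabinets hang over the back of the worktop from x = 0.54, above z = 0.48: swing the arm round close in, so that the wrist stays clear of them.
- port_mouth (a point): centre of the port's lip, 60 mm above the worktop, z up along its axis. Port: grey upright cylinder, 52 mm wide, blue bell mouth, on a fixed white water filter (150 x 110 mm; block 46 mm high beside the port). Mouth 44 mm wide, narrowing to a 28 mm bore 13 mm down; hard bottom 45 mm below the lip. A sprung black seal stops a loose tube with its end 23 mm down; pushed to 28 mm it is past.
Mind the look-alikes: they are no part of the job. Leave any red look-alike of the green_tube alone.

How it is judged:
At the end, for the whole second after the job is handed in: The blue tube stands in the port, its lower end at least 39 mm below the lip (the bottom is at 45 mm), within 10 mm of the port's axis and 10 degrees of upright, at rest and released; the orange and green tubes are within 20 mm of where they stood and within 15 degrees of upright (z of blue_tube in the frame of port_mouth below -0.039 m and horizontal distance between blue_tube and port_mouth below 0.01 m and angle between blue_tube's own z axis and vertical below 0.175 rad and linear speed of blue_tube below 0.02 m/s and distance of each of orange_tube, green_tube from where it was at the start of the episode below 0.02 m and angle between each of orange_tube, green_tube's own z axis and vertical below 0.26 rad); the robot touches nothing.
It fails at once if the orange tube is pulled out of the rack or knocked over (distance of orange_tube from where it was at the start of the episode above 0.02 m or angle between orange_tube's own z axis and vertical above 0.26 rad).
It fails at once if the green tube is pulled out of the rack or knocked over (distance of green_tube from where it was at the start of the episode above 0.02 m or angle between green_tube's own z axis and vertical above 0.26 rad).
It also fails if it takes over 51 s, if anything falls off the work surface, if the arm or the gripper's body presses on something with over 40 N, if the wrist force passes 120 N, or if a joint passes its speed limit or range.

ROBOT

A 7-joint arm with a two-finger parallel gripper is mounted at the origin on a cart in front of the work surface, level with it; the furniture and walls round the work are solid. World frame = base frame: x ahead of the robot, y to its left, z up, the work surface at z = 0. Lengths are in m, angles in rad, forces in N, time in s.
With the tool pointing down it reaches from about 0.425 to 0.925 m from the base axis. Payload 6.8 kg.
Tool frame: the origin (TCP) lies at the very end of the fingers, on their centre line; the grasp point (between the pads) lies 19 mm behind it; z points along the fingers, y is the line along which they close (so a half turn about z gives the same grasp; the last joint's range is limited). The gripper opens to 85 mm and grips with 20 to 120 N. Pads are 22 mm wide; open, the fingers measure 114 mm over their backs; the gripper's body (76 mm by 85 mm) begins 54 mm behind the grasp point. The pads swing forward as they close: fully open they stand 13 mm farther back than shut.
Start: joints at [1.07, 0.477, 0.022, 1.555, -0.011, 1.109, -0.083], TCP at [0.258, -0.624, 0.231] pointing down, gripper open.
Joint ranges: [-2.96, 2.96], [-0.34, 2.1], [-1.41, 1.46], [0.24, 2.44], [-1.37, 4.51], [0.17, 1.92], [-2.96, 2.96]. Speed limits (rad/s): [2.39, 2.39, 3.14, 3.14, 3.14, 3.14, 3.14].

INTERFACE

Orientations are given as a unit quaternion [x, y, z, w].
In Python, from bench import readout, optics, workorder gives the robot as it stands.
- The arm moves only by the tool servo_tool, never from a script. Its argument "deltas" is a list of rows, each an object with "linear": the shift along the world's x, y, z each as a share of 2 cm, from -1 to 1, a list of three; "angular": the turn, a rotation vector about the world's x, y, z each as a share of 5 degrees, from -1 to 1, a list of three; "hand": the finger opening in mm, from 0 to 85.4. A call has 1 to 8 rows; each row shifts and turns the commanded pose from where the row before left it; what a row does not reach is not made up. A row lasts 1/10 s, in which the tool goes at most 50 mm and 8.59 degrees, less where a joint would pass 70% of its speed; a pose out of reach is approached as far as the arm can. A call with a number of a shift or a turn outside -1 to 1 is refused whole. A call with a gripper value outside its range is refused whole. The fingers move at their own pace and stop on an object; "force" is the grip in N (left out, the last holds). Time passes only in rows, so rows that do not move let the fingers close. It gives the time, the measured TCP pose, the force, the opening and the grip force at its end, in the units of the state.
- readout.observe(): the state, without advancing time (a new reading comes with each control period).
- optics.capture(name): name is "side" or "top"; returns a dict with "color" (400x640x3 uint8, blue, green, red), "fov_y" (degrees; the focal length in pixels is half the picture's height over the tangent of half this angle, whatever the lens; pixels are square), "cx", "cy" (the principal point, pixels), "position" and "rotation" of the camera in the world. Camera axes: x right, y down, z forward; pixel columns grow to the right and rows downward; lengths in m; the calibration is good to about 2 mm. A picture is of the moment at which its call begins. There is no depth.
- workorder.sign_off(): hands the job in; it is judged then, once.
Trained networks look in a picture, given as the dict that the camera call returned (one of the last four; its "shot" number tells which), for a name from the list of things; names that differ only in an ending like _2 or _b are one class to them, and where a whole thing is asked for, a point or a joint stands for the part that bears it (a point fixed in the world has none). Each returns a list of dicts, best first, with "confidence" (0 to 1); they miss things now and then, are a little off and sometimes report something else, mostly with a low value. They report only what shows in the picture. A call takes as long as a camera call. They do not tell look-alikes from the thing itself.
- optics.recognise(name, picture): "rect" ([left, top, right, bottom] in pixels, round what is visible of it).
- optics.regions_of(name, picture): "pixels" (400x640 bool, what is visible of it) and "rect" ([left, top, right, bottom] in pixels, round what is visible of it).
- optics.spot_point(name, picture): "position" ([column, row] in pixels: a listed point, or the origin of a listed thing).
The state is a dict: "clock": time; "joint_positions": joint angles; "qd": joint speeds; "effort": joint torques, N m; "position": TCP position; "eef_rot": TCP orientation; "ft_force": force on the tool from outside, world axes, zero at the start; "wrist_torque": the same for the moment, N m; "finger_gap": finger opening in m; "grasp_force": force on a finger pad.
Only numpy, scipy, OpenCV 4.12 (cv2) and the standard library are available. Lean on these libraries where they do the work, as an engineer would, in place of code of your own. Each camera call takes 0.05 s, during which the arm holds its last target. There are 200 camera calls.

## Working session

There is one attempt and no reset: what is moved stays moved. The work goes in short steps, Python scripts to look and compute and a tool call to move; the robot and the scene stay as the last step left them, time stands still between calls to the robot, and variables do not carry over. Pictures are saved under pics/ and viewed, at most 10 in all, crops included, and the job is handed in when it is done.

Besides the shell and the picture viewer there is one more tool, called after ">>>" as name(argument=value, ...), one argument or row to a line, values as JSON. servo_tool: Moves the arm, as the interface text tells. Shift numbers are shares of 2 cm and turn numbers shares of 5 degrees, none past 1 either way. Its arguments: {"type":"object","properties":{"deltas":{"type":"array","items":{"type":"object","properties":{"linear":{"type":"array","items":{"type":"number"}},"angular":{"type":"array","items":{"type":"number"}},"hand":{"type":"number"}}}},"force":{"type":"number"}},"required":["deltas"]}

```bash
mkdir -p pics
cat > h.py <<'E'
import numpy as np, cv2
from bench import readout, optics, workorder
def proj(p,P):
    R=np.array(p["rotation"]);
    if R.shape!=(3,3):
        from scipy.spatial.transform import Rotation; R=Rotation.from_quat(R).as_matrix()
    f=200/np.tan(np.radians(p["fov_y"]/2)); c=R.T@(np.array(P)-p["position"])
    return np.array([p["cx"]+f*c[0]/c[2],p["cy"]+f*c[1]/c[2]])
def ray(p,uv):
    R=np.array(p["rotation"])
    if R.shape!=(3,3):
        from scipy.spatial.transform import Rotation; R=Rotation.from_quat(R).as_matrix()
    f=200/np.tan(np.radians(p["fov_y"]/2))
    return np.array(p["position"]),R@np.array([(uv[0]-p["cx"])/f,(uv[1]-p["cy"])/f,1])
def atz(p,uv,z):
    o,d=ray(p,uv); return o+d*(z-o[2])/d[2]
def tri(p1,u1,p2,u2):
    A=[];b=[]
    for p,u in((p1,u1),(p2,u2)):
        o,d=ray(p,u); d=d/np.linalg.norm(d); M=np.eye(3)-np.outer(d,d); A.append(M); b.append(M@o)
    return np.linalg.lstsq(np.vstack(A),np.hstack(b),rcond=None)[0]
E
python3 - <<'E'
from h import *
np.set_printoptions(precision=4,suppress=True)
s=readout.observe(); print(s["clock"],s["position"],s["eef_rot"],s["joint_positions"],s["finger_gap"])
P={}
for n in("side","top"):
    p=P[n]=optics.capture(n); cv2.imwrite(f"pics/{n}0.png",p["color"])
    print(n,p["fov_y"],p["position"],p["rotation"])
for t in("blue_tube","orange_tube","green_tube","port_mouth"):
    for n in P:
        for d in optics.spot_point(t,P[n])[:3]: print(t,n,d["position"],d["confidence"],atz(P[n],d["position"],.06 if t=="port_mouth" else .008))
        if t!="port_mouth":
            for d in optics.recognise(t,P[n])[:3]: print("  rect",n,d["rect"],d["confidence"])
E
```

```text
0.0 [ 0.2581 -0.623   0.2303] [ 0.9808  0.1952 -0.0003 -0.0009] [ 1.0699  0.4778  0.0224  1.5565 -0.0115  1.1093 -0.0831] 0.08517489813787041
side 46.36861940694407 [0.1031 0.7503 0.5494] [-0.1571  0.8566 -0.4812  0.0998]
top 55.57135521296651 [0.2324 0.0099 0.9038] [ 0.719  -0.6862  0.0746 -0.0813]
blue_tube side [280.4, 235.9] 0.97 [0.4513 0.0799 0.008 ]
  rect side [268.7, 191.1, 286.3, 234.7] 0.67
blue_tube top [284.1, 191.4] 0.56 [0.4553 0.0881 0.008 ]
  rect top [275.6, 174.9, 292.2, 197.6] 0.7
orange_tube side [252.5, 283.0] 0.63 [0.4379 0.2222 0.008 ]
  rect side [237.1, 229.2, 254.6, 276.9] 0.61
orange_tube top [233.1, 193.6] 0.46 [0.4441 0.2117 0.008 ]
  rect top [247.8, 178.0, 263.3, 197.3] 0.65
  rect top [219.7, 179.4, 235.1, 196.1] 0.49
green_tube side [314.3, 265.4] 0.9 [0.3549 0.1415 0.008 ]
green_tube side [267.8, 255.1] 0.62 [0.4475 0.1434 0.008 ]
  rect side [254.6, 206.3, 272.6, 252.6] 0.79
  rect side [307.7, 215.5, 319.6, 266.7] 0.58
green_tube top [261.5, 225.8] 0.49 [0.3683 0.1367 0.008 ]
  rect top [246.6, 178.1, 264.8, 195.9] 0.6
  rect top [251.3, 217.6, 269.2, 232.6] 0.58
port_mouth side [318.0, 165.7] 0.55 [ 0.4528 -0.1329  0.06  ]
port_mouth top [376.5, 195.3] 0.97 [ 0.4429 -0.128   0.06  ]
```

```bash
python3 -c "
import cv2,numpy as np
a=cv2.imread('pics/side0.png');b=cv2.imread('pics/top0.png')
cv2.imwrite('pics/both0.png',cv2.resize(np.vstack([a,b]),(480,600)))"
```

```text
(no output)
```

View pics/side0.png

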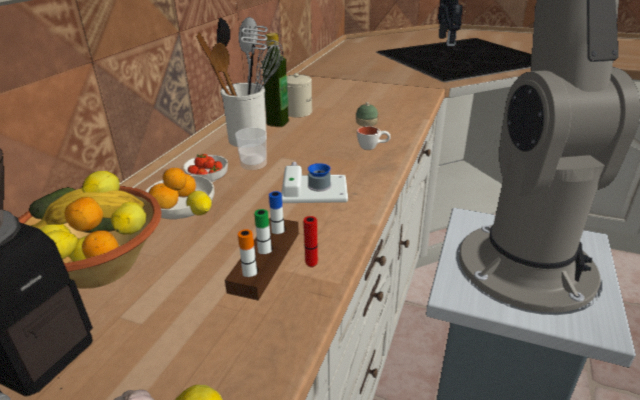

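View pics/top0.png

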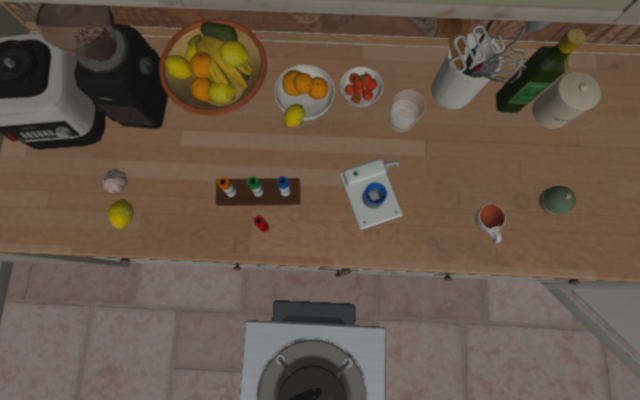

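Side view: orange tube (247,255), green (263,232) and blue (277,213) stand in the rack, an all-red look-alike stands in front at (311,240), and the port is at (319,177). Only (277,213), or (284,186) in the top view, is a white tube with a blue top standing in the rack. The blue port bell is at (375,194) in the top view. I'll confirm in a crop and refine the positions.

Run:
```python
from h import *
np.set_printoptions(precision=4,suppress=True)
P={n:optics.capture(n) for n in("side","top")}
C={}
for n,p in P.items():
    h=cv2.cvtColor(p["color"],cv2.COLOR_BGR2HSV)
    m=cv2.inRange(h,(100,110,50),(125,255,255))
    k,l,st,c=cv2.connectedComponentsWithStats(m)
    for i in range(1,k):
        if st[i,4]>25: print(n,st[i],c[i])
for t,z in(("blue_tube",0.008),("port_mouth",.06)):
    a,b=[optics.spot_point(t,P[n])[0]["position"] for n in("side","top")]
    print(t,a,b,tri(P["side"],a,P["top"],b))
for n in P:
    r=optics.regions_of("blue_tube",P[n])
    if r:
        ys,xs=np.nonzero(r[0]["pixels"]); print(n,r[0]["rect"],xs.mean(),ys.mean(),len(xs))
s=P["side"]["color"][140:300,225:345]; t=P["top"]["color"][150:240,205:415]
s=cv2.resize(s,(420,560),interpolation=cv2.INTER_CUBIC); t=cv2.resize(t,(373,160),interpolation=cv2.INTER_CUBIC)
o=np.zeros((560,800,3),np.uint8); o[:,:420]=s; o[:160,425:798]=t; 
t2=cv2.resize(P["top"]["color"][155:235,265:410],(373,206),interpolation=cv2.INTER_CUBIC); o[200:406,425:798]=t2
cv2.imwrite("pics/crop1.png",o)
# prediction given base guesses
for y in(.075,.08,.085): print(y,[proj(P[n],(.452,y,z)) for n in P for z in(.03,.108)])
```

```text
side [308 164  22  13 218] [318.6972 169.5275]
side [269 192  13  17 182] [275.3956 200.0769]
top [277 177  12  12  89] [282.3933 182.5169]
top [364 183  23  22 246] [375.5244 192.4309]
blue_tube [274.9, 238.2] [282.9, 190.0] [0.4583 0.0911 0.0084]
port_mouth [316.5, 169.2] [375.4, 192.9] [ 0.4519 -0.1259  0.0542]
side [268.7, 190.7, 283.6, 231.9] 276.45471014492756 211.27717391304347 552
top [275.9, 175.4, 288.8, 198.0] 283.58235294117645 185.61764705882354 170
0.075 [array([280.4686, 225.3312]), array([278.057 , 191.0389]), array([288.8443, 190.7241]), array([286.713 , 181.8757])]
0.08 [array([279.3837, 226.7002]), array([276.911 , 192.3153]), array([286.7435, 190.6299]), array([284.4188, 181.7736])]
0.085 [array([278.2894, 228.0812]), array([275.7546, 193.6033]), array([284.6431, 190.5357]), array([282.1249, 181.6716])]
```

View pics/crop1.png

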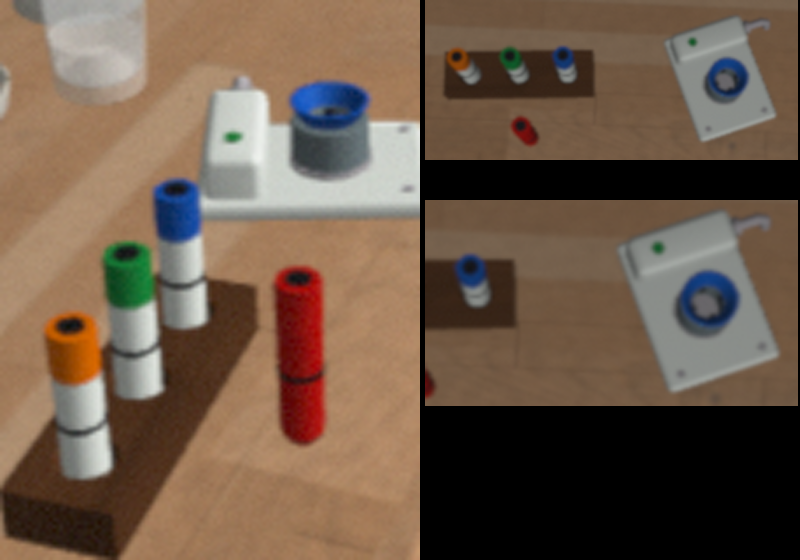

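The enlarged crop confirms it: the blue-capped white tube stands at the port-side end of the rack, with the all-red look-alike outside the rack. The tube is at about (0.454, 0.086) and the port at about (0.450, -0.127). The fingers will close along x, clear of the neighbouring tubes. I'm swinging in now.

>>> servo_tool(
  deltas=[
    {"linear":[0.32,0.97,0],"angular":[0,0,0.5],"hand":70},
    {"linear":[0.32,0.97,0],"angular":[0,0,0.5],"hand":70},
    {"linear":[0.32,0.97,0],"angular":[0,0,0.5],"hand":70},
    {"linear":[0.32,0.97,0],"angular":[0,0,0.5],"hand":70},
    {"linear":[0.32,0.97,0],"angular":[0,0,0.5],"hand":70},
    {"linear":[0.32,0.97,0],"angular":[0,0,0.5],"hand":70},
    {"linear":[0.32,0.97,0],"angular":[0,0,0.5],"hand":70},
    {"linear":[0.32,0.97,0],"angular":[0,0,0.5],"hand":70},
  ],
  force=40,
)

```text
clock: 2.0
position: [0.31, -0.4673, 0.2314]
eef_rot: [0.932, 0.364, 0.0, 0.0]
ft_force: [1.1, -0.1, 0.3]
finger_gap: 0.07
grasp_force: 0.0
```

>>> servo_tool(
  deltas=[
    {"linear":[0.32,0.97,0],"angular":[0,0,0.5]},
    {"linear":[0.32,0.97,0],"angular":[0,0,0.5]},
    {"linear":[0.32,0.97,0],"angular":[0,0,0.5]},
    {"linear":[0.32,0.97,0],"angular":[0,0,0.5]},
    {"linear":[0.32,0.97,0],"angular":[0,0,0.5]},
    {"linear":[0.32,0.97,0],"angular":[0,0,0.5]},
    {"linear":[0.32,0.97,0],"angular":[0,0,0.5]},
    {"linear":[0.32,0.97,0],"angular":[0,0,0.5]},
  ],
)

```text
invalid input at $.deltas[0]: expected keys linear, angular, hand
```

>>> servo_tool(
  deltas=[
    {"linear":[0.32,0.97,0],"angular":[0,0,0.5]},
    {"linear":[0.32,0.97,0],"angular":[0,0,0.5]},
    {"linear":[0.32,0.97,0],"angular":[0,0,0.5]},
    {"linear":[0.32,0.97,0],"angular":[0,0,0.5]},
    {"linear":[0.32,0.97,0],"angular":[0,0,0.5]},
    {"linear":[0.32,0.97,0],"angular":[0,0,0.5]},
    {"linear":[0.32,0.97,0],"angular":[0,0,0.5]},
    {"linear":[0.32,0.97,0],"angular":[0,0,0.5]},
  ],
)

```text
invalid input at $.deltas[0]: expected keys linear, angular, hand
```

>>> servo_tool(
  deltas=[
    {"linear":[0.32,0.97,0],"angular":[0,0,0.5]},
    {"linear":[0.32,0.97,0],"angular":[0,0,0.5]},
    {"linear":[0.32,0.97,0],"angular":[0,0,0.5]},
    {"linear":[0.2,1,0]},
    {"linear":[0.2,1,0]},
    {"linear":[0.2,1,0]},
    {"linear":[0.1,1,0]},
    {"linear":[0,0,0]},
  ],
)

```text
invalid input at $.deltas[0]: expected keys linear, angular, hand
```

>>> servo_tool(
  deltas=[
    {"linear":[0.32,0.97,0],"angular":[0,0,0.5],"hand":70},
    {"linear":[0.32,0.97,0],"angular":[0,0,0.5],"hand":70},
    {"linear":[0.32,0.97,0],"angular":[0,0,0.5],"hand":70},
    {"linear":[0.32,0.97,0],"angular":[0,0,0.5],"hand":70},
    {"linear":[0.32,0.97,0],"angular":[0,0,0.5],"hand":70},
    {"linear":[0.32,0.97,0],"angular":[0,0,0.5],"hand":70},
    {"linear":[0.32,0.97,0],"angular":[0,0,0.5],"hand":70},
    {"linear":[0.32,0.97,0],"angular":[0,0,0.5],"hand":70},
  ],
)

```text
clock: 2.8
position: [0.3613, -0.3116, 0.2314]
eef_rot: [0.854, 0.52, 0.0, 0.0]
ft_force: [0.9, 0.7, 0.1]
finger_gap: 0.0703
grasp_force: 0.0
```

>>> servo_tool(
  deltas=[
    {"linear":[0.32,0.97,0],"angular":[0,0,0.5],"hand":70},
    {"linear":[0.32,0.97,0],"angular":[0,0,0.5],"hand":70},
    {"linear":[0.32,0.97,0],"angular":[0,0,0.5],"hand":70},
    {"linear":[0.32,0.97,0],"angular":[0,0,0.5],"hand":70},
    {"linear":[0.32,0.97,0],"angular":[0,0,0.5],"hand":70},
    {"linear":[0.32,0.97,0],"angular":[0,0,0.5],"hand":70},
    {"linear":[0.32,0.97,0],"angular":[0,0,0.5],"hand":70},
    {"linear":[0.32,0.97,0],"angular":[0,0,0.5],"hand":70},
  ],
)

```text
clock: 3.6
position: [0.4125, -0.1564, 0.2313]
eef_rot: [0.751, 0.661, 0.0, 0.0]
ft_force: [0.7, 0.4, -0.4]
finger_gap: 0.07
grasp_force: 0.0
```

>>> servo_tool(
  deltas=[
    {"linear":[0.32,0.97,0],"angular":[0,0,0.5],"hand":70},
    {"linear":[0.32,0.97,0],"angular":[0,0,0.5],"hand":70},
    {"linear":[0.32,0.97,0],"angular":[0,0,0.5],"hand":70},
    {"linear":[0.2,1,0],"angular":[0,0,0],"hand":70},
    {"linear":[0.2,1,0],"angular":[0,0,0],"hand":70},
    {"linear":[0.2,1,0],"angular":[0,0,0],"hand":70},
    {"linear":[0.1,1,0],"angular":[0,0,0],"hand":70},
    {"linear":[0,0,0],"angular":[0,0,0],"hand":70},
  ],
)

```text
clock: 4.4
position: [0.4457, -0.0162, 0.2315]
eef_rot: [0.705, 0.709, 0.001, -0.0]
ft_force: [0.7, -0.3, 1.1]
finger_gap: 0.07
grasp_force: 0.0
```

>>> servo_tool(
  deltas=[
    {"linear":[0.1,1,0],"angular":[0,0,0],"hand":70},
    {"linear":[0.1,1,0],"angular":[0,0,0],"hand":70},
    {"linear":[0.1,1,0],"angular":[0,0,0],"hand":70},
    {"linear":[0.1,1,0],"angular":[0,0,0],"hand":70},
    {"linear":[0,1,0],"angular":[0,0,0],"hand":70},
    {"linear":[0,0.1,-1],"angular":[0,0,0],"hand":70},
    {"linear":[0,0,-1],"angular":[0,0,0],"hand":70},
    {"linear":[0,0,-1],"angular":[0,0,0],"hand":70},
  ],
)

```text
clock: 5.2
position: [0.4534, 0.082, 0.1706]
eef_rot: [0.707, 0.707, 0.0, 0.0]
ft_force: [1.0, -0.4, -0.6]
finger_gap: 0.0702
grasp_force: 0.0
```

>>> servo_tool(
  deltas=[
    {"linear":[0,0,-1],"angular":[0,0,0],"hand":70},
    {"linear":[0,0,-0.6],"angular":[0,0,0],"hand":70},
    {"linear":[0,0,0],"angular":[0,0,0],"hand":70},
    {"linear":[0,0,0],"angular":[0,0,0],"hand":70},
  ],
)

```text
clock: 5.6
position: [0.4535, 0.0823, 0.1397]
eef_rot: [0.707, 0.707, 0.0, 0.0]
ft_force: [0.1, 0.5, 0.3]
finger_gap: 0.0696
grasp_force: 0.0
```

Run:
```python
from h import *
np.set_printoptions(precision=4,suppress=True)
s=readout.observe(); print(s["clock"],s["position"],s["eef_rot"],s["joint_positions"])
P={n:optics.capture(n) for n in("side","top")}
c=s["position"]
for n,p in P.items():
    im=p["color"].copy(); x0,y0=(225,120) if n=="side" else (225,130)
    im=cv2.resize(im[y0:y0+130,x0:x0+130],None,fx=3,fy=3,interpolation=cv2.INTER_CUBIC)
    for z in(c[2],.108,.03):
        u=(proj(p,(c[0],c[1],z))-[x0,y0])*3+1; cv2.circle(im,tuple(int(round(v)) for v in u),3,(0,255,255),1)
    P[n]=im
cv2.imwrite("pics/grasp.png",np.hstack([P["side"],P["top"]]))
```

```text
5.6 [0.4535 0.0823 0.1397] [0.707  0.7072 0.0001 0.    ] [ 0.2115  0.3082 -0.6082  2.1071  0.2455  0.7939 -0.5479]
```

View pics/grasp.png

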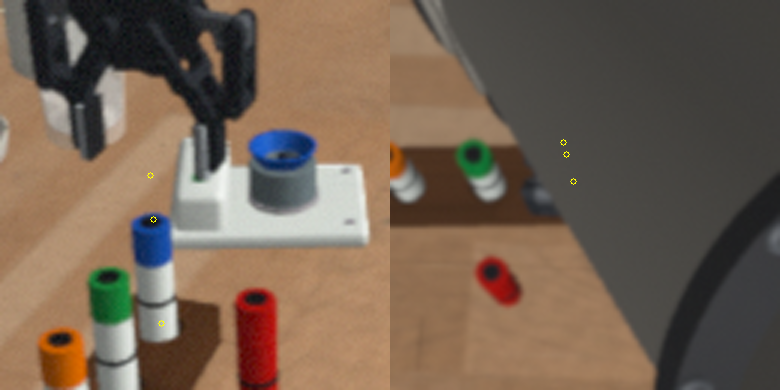

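The side view shows the fingers above the blue tube, with the cap top at crop (153,222). The tube is about 4 mm further toward +y than the TCP. I'll shift, descend and close.

>>> servo_tool(
  deltas=[
    {"linear":[0.05,0.22,-0.2],"angular":[0,0,0],"hand":70},
    {"linear":[0,0,-0.8],"angular":[0,0,0],"hand":70},
    {"linear":[0,0,-0.8],"angular":[0,0,0],"hand":70},
    {"linear":[0,0,-0.8],"angular":[0,0,0],"hand":70},
    {"linear":[0,0,-0.6],"angular":[0,0,0],"hand":70},
    {"linear":[0,0,-0.3],"angular":[0,0,0],"hand":70},
    {"linear":[0,0,0],"angular":[0,0,0],"hand":60},
    {"linear":[0,0,0],"angular":[0,0,0],"hand":40},
  ],
  force=40,
)

```text
clock: 6.5
position: [0.4545, 0.0869, 0.0697]
eef_rot: [0.707, 0.707, 0.0, 0.0]
ft_force: [0.1, -0.1, 0.1]
finger_gap: 0.0469
grasp_force: 0.0
```

>>> servo_tool(
  deltas=[
    {"linear":[0,0,0],"angular":[0,0,0],"hand":30},
    {"linear":[0,0,0],"angular":[0,0,0],"hand":15},
    {"linear":[0,0,0],"angular":[0,0,0],"hand":15},
    {"linear":[0,0,0],"angular":[0,0,0],"hand":15},
    {"linear":[0,0,0],"angular":[0,0,0],"hand":15},
  ],
  force=40,
)

```text
clock: 7.0
position: [0.4547, 0.0868, 0.07]
eef_rot: [0.707, 0.707, 0.0, 0.0]
ft_force: [-0.2, 0.7, 6.1]
finger_gap: 0.0226
grasp_force: 39.1
```

>>> servo_tool(
  deltas=[
    {"linear":[0,0,0],"angular":[0,0,0],"hand":15},
    {"linear":[0,0,0.3],"angular":[0,0,0],"hand":15},
    {"linear":[0,0,0.7],"angular":[0,0,0],"hand":15},
    {"linear":[0,0,1],"angular":[0,0,0],"hand":15},
    {"linear":[0,0,1],"angular":[0,0,0],"hand":15},
    {"linear":[0,0,1],"angular":[0,0,0],"hand":15},
    {"linear":[0,0,1],"angular":[0,0,0],"hand":15},
    {"linear":[0,0,0],"angular":[0,0,0],"hand":15},
  ],
  force=60,
)

```text
clock: 7.8
position: [0.4559, 0.0872, 0.1725]
eef_rot: [0.707, 0.707, 0.002, 0.002]
ft_force: [0.4, 1.2, -1.8]
finger_gap: 0.0226
grasp_force: 58.7
```

Run:
```python
from h import *
np.set_printoptions(precision=4,suppress=True)
s=readout.observe(); print(s["clock"],s["position"],s["ft_force"],s["grasp_force"],s["finger_gap"])
P={n:optics.capture(n) for n in("side","top")}
for n in P:
    for d in optics.spot_point("port_mouth",P[n])[:2]: print(n,d["position"],d["confidence"],atz(P[n],d["position"],.06))
for n,p in P.items():
    h=cv2.cvtColor(p["color"],cv2.COLOR_BGR2HSV); m=cv2.inRange(h,(100,110,40),(125,255,255))
    k,l,st,c=cv2.connectedComponentsWithStats(m)
    for i in range(1,k):
        if st[i,4]>60:
            cn=max(cv2.findContours((l==i).astype(np.uint8),0,1)[0],key=cv2.contourArea); e=cv2.fitEllipse(cn); print(n,st[i],"ellipse",e,atz(p,e[0],.06))
s=P["side"]
cv2.imwrite("pics/lift.png",cv2.resize(s["color"][90:260,220:360],None,fx=3.5,fy=3.5,interpolation=cv2.INTER_CUBIC))
# model ring projections
a=np.linspace(0,6.28,60)
for n in P:
    q=np.array([proj(P[n],(.45+.022*np.cos(t),-.127+.022*np.sin(t),.06)) for t in a]); print(n,"ring model bbox",q.min(0),q.max(0))
```

```text
7.8 [0.4559 0.0872 0.1725] [ 0.4213  1.208  -1.8   ] 58.73914666241035 0.022606822677811687
side [317.0, 168.7] 0.68 [ 0.4496 -0.1184  0.06  ]
side [263 142  12  18 175] ellipse ((268.40484619140625, 150.3363494873047), (11.49570083618164, 18.124347686767578), 172.81314086914062) [ 0.5968 -0.1693  0.06  ]
side [308 164  22  13 214] ellipse ((318.6164855957031, 169.6328582763672), (12.505376815795898, 21.191755294799805), 89.95611572265625) [ 0.4446 -0.1154  0.06  ]
side ring model bbox [308.5335 162.6245] [327.9002 171.5699]
top ring model bbox [366.4617 183.021 ] [385.7049 201.6636]
```

View pics/lift.png

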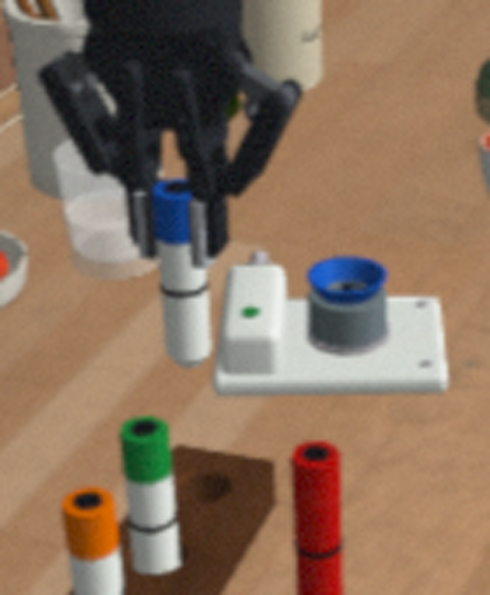

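The tube is held upright and clear of the rack, with its lower end at crop (188,355). Orange and green are still standing. Next is carrying it over the port at about (0.447, -0.125).

>>> servo_tool(
  deltas=[
    {"linear":[-0.04,-0.5,0],"angular":[0,0,0],"hand":15},
    {"linear":[-0.04,-1,0],"angular":[0,0,0],"hand":15},
    {"linear":[-0.04,-1,0],"angular":[0,0,0],"hand":15},
    {"linear":[-0.04,-1,0],"angular":[0,0,0],"hand":15},
    {"linear":[-0.04,-1,0],"angular":[0,0,0],"hand":15},
    {"linear":[-0.04,-1,0],"angular":[0,0,0],"hand":15},
    {"linear":[-0.04,-1,0],"angular":[0,0,0],"hand":15},
    {"linear":[-0.04,-1,0],"angular":[0,0,0],"hand":15},
  ],
)

```text
clock: 8.8
position: [0.4469, -0.0649, 0.1686]
eef_rot: [0.707, 0.707, -0.001, -0.001]
ft_force: [-0.7, -0.2, -0.3]
finger_gap: 0.023
grasp_force: 58.7
```

>>> servo_tool(
  deltas=[
    {"linear":[-0.04,-1,0],"angular":[0,0,0],"hand":15},
    {"linear":[-0.04,-1,0],"angular":[0,0,0],"hand":15},
    {"linear":[0,-0.7,-0.2],"angular":[0,0,0],"hand":15},
    {"linear":[0,-0.4,-0.6],"angular":[0,0,0],"hand":15},
    {"linear":[0,0,-0.7],"angular":[0,0,0],"hand":15},
    {"linear":[0,0,0],"angular":[0,0,0],"hand":15},
    {"linear":[0,0,0],"angular":[0,0,0],"hand":15},
  ],
)

```text
clock: 9.5
position: [0.4458, -0.1247, 0.1386]
eef_rot: [0.707, 0.708, -0.0, -0.001]
ft_force: [0.2, -0.5, -0.7]
finger_gap: 0.0224
grasp_force: 58.7
```

Run:
```python
from h import *
from scipy.optimize import least_squares
np.set_printoptions(precision=4,suppress=True)
s=readout.observe(); c=s["position"]; print(s["clock"],c,s["eef_rot"],s["ft_force"],s["finger_gap"],s["joint_positions"])
P={n:optics.capture(n) for n in("side","top")}
p=P["side"]; x0,y0,f=270,70,4.5
im=cv2.resize(p["color"][y0:y0+130,x0:x0+100],None,fx=f,fy=f,interpolation=cv2.INTER_CUBIC)
def dot(X,col):
    u=(proj(p,X)-[x0,y0]+.5)*f; cv2.circle(im,tuple(int(round(v)) for v in u),1,col,-1)
e=c[2]-.062
for t in np.linspace(0,6.28,40):
    dot((c[0]+.012*np.cos(t),c[1]+.012*np.sin(t),e+.007),(0,0,255))
    dot((.447+.026*np.cos(t),-.125+.026*np.sin(t),.06),(0,255,255))
    dot((.447+.026*np.cos(t),-.125+.026*np.sin(t),.014),(0,255,0))
im2=cv2.resize(P["top"]["color"][130:260,320:440],None,fx=2.5,fy=2.5)
o=np.zeros((585,750,3),np.uint8); o[:,:450]=im; o[:325,450:750]=im2
cv2.imwrite("pics/over.png",o)
# fit lip: r 26 at z .06, initial pictures' blue-edge numbers
A=cv2.imread("pics/top0.png"); a=np.linspace(0,6.28,90)
def res(q):
    S=np.array([proj(P["side"],(q[0]+.026*np.cos(t),q[1]+.026*np.sin(t),.06)) for t in a]); T=np.array([proj(P["top"],(q[0]+.026*np.cos(t),q[1]+.026*np.sin(t),.06)) for t in a])
    return [S[:,0].min()-307.5,S[:,0].max()-329.5,S[:,1].min()-163.5,T[:,0].min()-363.5,T[:,0].max()-386.5,T[:,1].min()-182.5]
r=least_squares(res,[.447,-.125]); print(r.x,r.fun)
```

```text
9.5 [ 0.4458 -0.1247  0.1386] [ 0.7067  0.7075 -0.0002 -0.0009] [ 0.1979 -0.5052 -0.739 ] 0.022431203524020078 [ 0.5725  0.2963 -0.5009  2.1078  0.1988  0.7836 -0.0507]
[ 0.4477 -0.1239] [-0.2868  0.6708 -0.9461 -0.1312 -0.3789 -0.2448]
```

View pics/over.png

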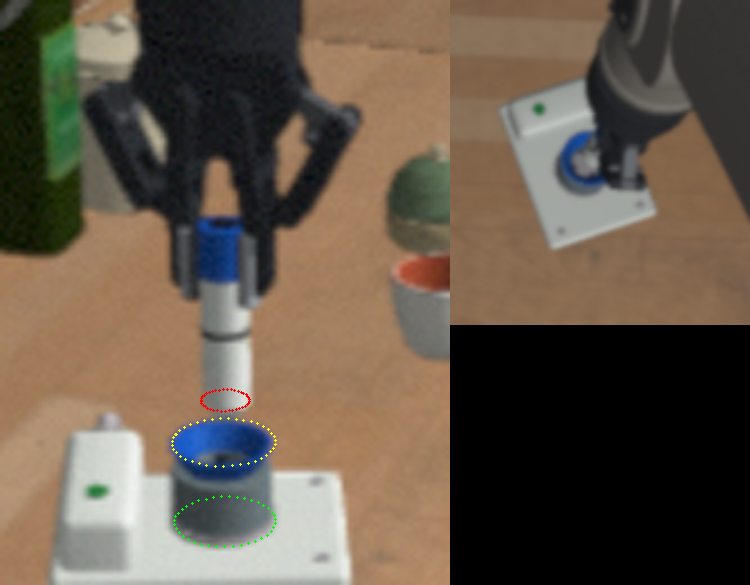

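The side view shows the tube centred over the blue bell, with the bell about 1 px lower than my model, so the port is about 2 mm more toward +y. I'll nudge and descend to just above the seal, watching lateral force.

>>> servo_tool(
  deltas=[
    {"linear":[0.04,0.1,-0.3],"angular":[0,0,0],"hand":15},
    {"linear":[0,0,-0.4],"angular":[0,0,0],"hand":15},
    {"linear":[0,0,-0.4],"angular":[0,0,0],"hand":15},
    {"linear":[0,0,-0.3],"angular":[0,0,0],"hand":15},
    {"linear":[0,0,-0.2],"angular":[0,0,0],"hand":15},
    {"linear":[0,0,0],"angular":[0,0,0],"hand":15},
    {"linear":[0,0,0],"angular":[0,0,0],"hand":15},
  ],
  force=80,
)

```text
clock: 10.3
position: [0.447, -0.1234, 0.1073]
eef_rot: [0.707, 0.707, 0.0, -0.0]
ft_force: [0.5, 0.7, -1.2]
finger_gap: 0.0222
grasp_force: 78.2
```

>>> servo_tool(
  deltas=[
    {"linear":[0,0,-0.2],"angular":[0,0,0],"hand":15},
    {"linear":[0,0,-0.15],"angular":[0,0,0],"hand":15},
    {"linear":[0,0,0],"angular":[0,0,0],"hand":15},
  ],
)

```text
clock: 10.6
position: [0.4477, -0.1237, 0.1004]
eef_rot: [0.707, 0.707, 0.0, 0.001]
ft_force: [1.9, -1.5, -0.2]
finger_gap: 0.022
grasp_force: 78.3
```

>>> servo_tool(
  deltas=[
    {"linear":[0,0,-0.15],"angular":[0,0,0],"hand":15},
    {"linear":[0,0,-0.15],"angular":[0,0,0],"hand":15},
    {"linear":[0,0,-0.15],"angular":[0,0,0],"hand":15},
    {"linear":[0,0,0],"angular":[0,0,0],"hand":15},
  ],
)

```text
clock: 11.0
position: [0.4478, -0.1236, 0.0916]
eef_rot: [0.707, 0.707, 0.0, 0.001]
ft_force: [1.9, -1.4, -0.9]
finger_gap: 0.0224
grasp_force: 78.8
```

>>> servo_tool(
  deltas=[
    {"linear":[0,0,-0.2],"angular":[0,0,0],"hand":15},
    {"linear":[0,0,0],"angular":[0,0,0],"hand":15},
  ],
)

```text
clock: 11.2
position: [0.4477, -0.1236, 0.0874]
eef_rot: [0.707, 0.707, 0.0, 0.001]
ft_force: [2.4, -2.8, -1.2]
finger_gap: 0.0223
grasp_force: 79.3
```

>>> servo_tool(
  deltas=[
    {"linear":[0,0,-0.2],"angular":[0,0,0],"hand":15},
    {"linear":[0,0,0],"angular":[0,0,0],"hand":15},
  ],
)

```text
clock: 11.4
position: [0.4476, -0.1235, 0.0832]
eef_rot: [0.707, 0.707, 0.001, 0.0]
ft_force: [4.1, -1.3, -4.1]
finger_gap: 0.022
grasp_force: 79.1
```

Run:
```python
from h import *
p=optics.capture("side"); s=readout.observe(); print(s["clock"],s["ft_force"],s["wrist_torque"],s["position"])
cv2.imwrite("pics/in1.png",cv2.resize(p["color"][80:210,270:370],None,fx=4,fy=4,interpolation=cv2.INTER_CUBIC))
```

```text
11.45 [ 4.44052472 -1.46788057 -4.67370725] [-0.39527454 -1.26647817 -0.0355585 ] [ 0.4475055  -0.12345266  0.08315206]
```

View pics/in1.png

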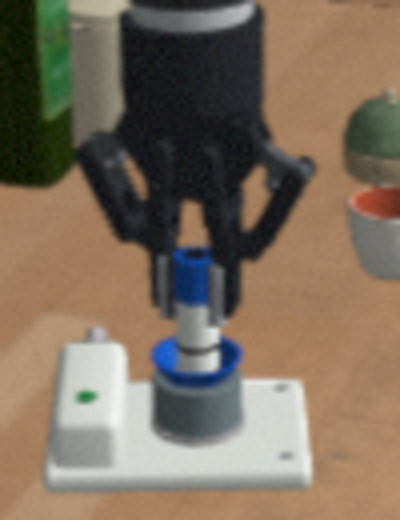

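The tube is well inside the port, with the ring mark at crop (197,351) a few mm above lip level. The lateral force suggests relieving slightly toward +x, -y. Then I'll push on.

>>> servo_tool(
  deltas=[
    {"linear":[0.06,-0.03,-0.1],"angular":[0,0,0],"hand":15},
    {"linear":[0,0,-0.15],"angular":[0,0,0],"hand":15},
    {"linear":[0,0,0],"angular":[0,0,0],"hand":15},
  ],
)

```text
clock: 11.75
position: [0.4481, -0.1238, 0.0782]
eef_rot: [0.707, 0.707, -0.0, -0.0]
ft_force: [1.9, -1.1, 2.4]
finger_gap: 0.0228
grasp_force: 79.9
```

>>> servo_tool(
  deltas=[
    {"linear":[0,0,-0.15],"angular":[0,0,0],"hand":15},
    {"linear":[0,0,0],"angular":[0,0,0],"hand":15},
  ],
)

```text
clock: 11.95
position: [0.4484, -0.1239, 0.0769]
eef_rot: [0.707, 0.707, -0.0, 0.0]
ft_force: [-3.8, 0.7, 24.0]
finger_gap: 0.0223
grasp_force: 82.5
```

Hard stop at the expected bottom (TCP 0.077, 24 N). I'll release and retreat straight up.

>>> servo_tool(
  deltas=[
    {"linear":[0,0,0],"angular":[0,0,0],"hand":35},
    {"linear":[0,0,0],"angular":[0,0,0],"hand":55},
    {"linear":[0,0,0],"angular":[0,0,0],"hand":70},
    {"linear":[0,0,0],"angular":[0,0,0],"hand":70},
    {"linear":[0,0,0.5],"angular":[0,0,0],"hand":70},
    {"linear":[0,0,1],"angular":[0,0,0],"hand":70},
    {"linear":[0,0,1],"angular":[0,0,0],"hand":70},
    {"linear":[0,0,1],"angular":[0,0,0],"hand":70},
  ],
)

```text
clock: 12.75
position: [0.448, -0.1238, 0.1465]
eef_rot: [0.707, 0.707, 0.0, -0.0]
ft_force: [-0.5, -0.0, -0.0]
finger_gap: 0.0701
grasp_force: 0.0
```

>>> servo_tool(
  deltas=[
    {"linear":[0,0,1],"angular":[0,0,0],"hand":70},
    {"linear":[0,0,1],"angular":[0,0,0],"hand":70},
    {"linear":[0,0,0],"angular":[0,0,0],"hand":70},
    {"linear":[0,0,0],"angular":[0,0,0],"hand":70},
  ],
)

```text
clock: 13.15
position: [0.4482, -0.1241, 0.1857]
eef_rot: [0.707, 0.707, 0.0, 0.0]
ft_force: [-0.4, -0.2, -0.1]
finger_gap: 0.0698
grasp_force: 0.0
```

Run:
```python
from h import *
p=optics.capture("side"); s=readout.observe(); print(s["clock"],s["ft_force"],s["position"],s["finger_gap"])
a=(.4484,-.1239)
print([proj(p,(*a,z)) for z in(.115,.06)])
cv2.imwrite("pics/in2.png",cv2.resize(p["color"][100:300,220:360],None,fx=3,fy=3,interpolation=cv2.INTER_CUBIC))
```

```text
13.2 [0.20052915 0.59411094 0.11212233] [ 0.44770881 -0.1239927   0.18501132] 0.06980150737344336
[array([317.97716056, 145.54215371]), array([318.37754778, 167.72012809])]
```

View pics/in2.png

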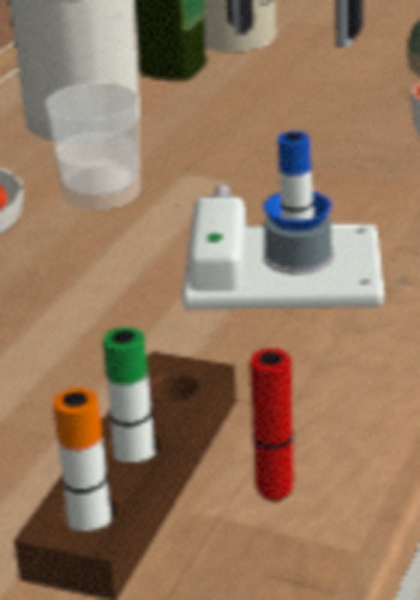

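The blue tube stands upright in the port with its top at pixel (318,145.5), which is where a bottomed tube should project. The ring is at the lip, the gripper is clear, and orange, green and red are untouched.

```bash
python3 -c "
from bench import workorder; print(workorder.sign_off())"
```

```text
the job is handed in; nothing more can be done
None
```

The blue tube is pushed to the bottom of the port, upright and released; the orange and green tubes still stand in the rack, and the job was handed in at about 13 s without a verdict being returned.

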